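# Fit the red-hubbed wheel on the keyed arbor of the demonstration gear train

### The job

Complete the gear-train demonstration model on the watchmaking bench: take the loose brass wheel with the red hub, turn it so that the slot in its hub lines up with the yellow key of the bare arbor, and set it on the arbor so that it sits fully home. Leave the loose wheels with the blue and the green hub where they lie.

Things in the scene. Friction and masses are not known exactly. Their poses are not given: they have to be found in the camera images.
- red_wheel_grip (a point): loose brass gear wheel, red hub, lying flat, 84 mm wide, rim and spokes 8 mm thick, 0.2 kg. Point: on its axis, 33 mm above its underside, the height to grip. Hub 48 x 48 mm, 54 mm tall from the underside, with a 32 mm square bore right through and, in its +x side, a 16 mm wide slot over the full height, open outwards (white mark on the rim there). z up. Grip across the closed +y and -y flanks.
- arbor_seat (a point): bare upright fixed arbor on the aluminium plate of the model. Point: on its axis, at the top of its dark 46 mm flange, where the hub's underside rests; 26 mm above the table. z up, x towards the yellow key. Shaft 26 mm thick, from 24 mm above the seat tapering to 10 mm at the tip, 46 mm up. Key: fin 6 mm wide, out to 25 mm from the axis, 22 mm high. Seated, the wheel's x lies along this x.
- blue_wheel_grip (a point): the same point of the wheel with a blue hub: in size, shape and axes just like the red one, a bystander to be left alone
- green_wheel_grip (a point): the same point of the wheel with a green hub: in size, shape and axes just like the red one, a bystander to be left alone
Things that resemble listed ones, but are neither listed nor needed, are in the scene too. Leave any purple look-alike of the part that bears red_wheel_grip alone.

How it is judged:
By the outcome, as a careful person would: the job done as asked, in the order asked, and still so for the second after the job is handed in, with the robot touching nothing.
It also fails if it takes over 35 s, if anything falls off the work surface, if the arm or the gripper's body presses on something with over 40 N, if the wrist force passes 120 N, or if a joint passes its speed limit or range.

### The arm

A 6-joint arm with a two-finger parallel gripper is mounted at the origin on the work surface. World frame = base frame: x ahead of the robot, y to its left, z up, the work surface at z = 0. Lengths are in m, angles in rad, forces in N, time in s.
With the tool pointing down it reaches from about 0.35 to 0.85 m from the base axis. Payload 8.1 kg.
Tool frame: the origin (TCP) lies between the finger pads; the fingertips stand 11 mm ahead of it and the grasp point (between the pads) lies 8 mm behind it (tips_ahead is the z of the fingertips in the tool frame, in m); z points along the fingers, y is the line along which they close (so a half turn about z gives the same grasp; the last joint's range is limited). The gripper opens to 93 mm and grips with 3 to 60 N. Pads are 15 mm wide; open, the fingers measure 128 mm over their backs; the gripper's body (75 mm by 188 mm) begins 65 mm behind the grasp point.
Start: joints at [-1.278, 0.13, 1.488, -0, 1.523, -0.085], TCP at [0.221, -0.558, 0.23] pointing down, gripper open.
Joint ranges: [-2.96, 2.96], [-0.89, 2.26], [0.02, 2.5], [-1.34, 4.48], [0, 2.73], [-2.66, 2.66]. Speed limits (rad/s): [2.39, 2.39, 2.79, 3.14, 3.14, 3.14].

### API

Orientations are given as a rotation vector (axis times angle).
In Python, from plant import read_state, read_camera, close_job, tips_ahead gives the robot as it stands. The module is installed in compiled form; this text tells all that it offers.
- The arm moves only by the tool move_arm, never from a script. Its argument "plan" is a list of rows, each a list of 7 numbers: the turn, a rotation vector about the tool's x, y, z in units of 6 degrees (1.0 is 6 degrees), then the shift along the tool's x, y, z in units of 25 mm (1.0 is 25 mm), then the finger opening in mm, from 0 to 93. A call has exactly 10 rows; each row shifts and turns the commanded pose from where the row before left it, along the tool's axes as they then stand; what a row does not reach is not made up. A row lasts 1/10 s, in which the tool goes at most 50 mm and 8.59 degrees, less where a joint would pass 70% of its speed; a pose out of reach is approached as far as the arm can. A call is refused whole if a number of a shift passes 1 or a number of a turn 1, either way. A call with a gripper value outside its range is refused whole. The fingers move at their own pace and stop on an object; "force" is the grip in N (left out, the last holds). Time passes only in rows, so rows that do not move let the fingers close, or fill a call up. It gives the time, the measured TCP pose, the force, the opening and the grip force at its end, in the units of the state.
- read_state(): the state, without advancing time (a new reading comes with each control period).
- read_camera(name): name is "side" or "top"; returns a dict with "frame" (480x640x3 uint8, red, green, blue), "z_map" (480x640 float32, m along the optical axis (not along the pixel's ray), 0 where there is no reading), "fx", "fy", "cx", "cy" (pixels), "rvec" (rotation vector, rad) and "tvec" (3), from world to camera coordinates, as OpenCV has them. Camera axes: x right, y down, z forward; pixel columns grow to the right and rows downward; lengths in m; the calibration is good to about 2 mm. A picture is of the moment at which its call begins.
- close_job(): hands the job in; it is judged then, once.
The state is a dict: "t": time; "q": joint angles; "dq": joint speeds; "joint_torque": joint torques, N m; "tool_pos": TCP position; "orientation": TCP orientation; "force": force on the tool from outside, world axes, zero at the start; "wrist_torque": the same for the moment, N m; "opening": finger opening in m; "gripper_force": force on a finger pad.
Only numpy, scipy, OpenCV 4.12 (cv2) and the standard library are available. Lean on these libraries where they do the work, as an engineer would, in place of code of your own. Each camera call takes 0.05 s, during which the arm holds its last target. There are 200 camera calls.

## Working session

There is one attempt and no reset: what is moved stays moved. The work goes in short steps, Python scripts to look and compute and a tool call to move; the robot and the scene stay as the last step left them, time stands still between calls to the robot, and variables do not carry over. Pictures are saved under pics/ and viewed, at most 10 in all, crops included, and the job is handed in when it is done.

Besides the shell and the picture viewer there is one more tool, called after "Request:" as name([rows], argument=value, ...), one row to a line, values as JSON. move_arm: Moves the arm, as the interface text tells. Its arguments: {"type":"object","properties":{"plan":{"type":"array","items":{"type":"array","items":{"type":"number"}}},"force":{"type":"number"}},"required":["plan"]}

```bash
mkdir -p pics; cat > h.py <<'E'
import numpy as np, cv2
from plant import *
def save(c,n): cv2.imwrite('pics/'+n,c['frame'][:,:,::-1])
def cam(name):
    c=read_camera(name); R=cv2.Rodrigues(np.array(c['rvec'],float))[0]; t=np.array(c['tvec'],float).ravel()
    c['R']=R; c['t']=t; c['C']=-R.T@t; return c
def ray(c,u,v,z):  # point on plane z
    d=c['R'].T@np.array([(u-c['cx'])/c['fx'],(v-c['cy'])/c['fy'],1.]); return c['C']+d*(z-c['C'][2])/d[2]
def cloud(c):
    Z=c['z_map'].astype(float); v,u=np.indices(Z.shape)
    P=np.stack([(u-c['cx'])/c['fx']*Z,(v-c['cy'])/c['fy']*Z,Z],-1)
    W=(P-c['t'])@c['R']; W[Z==0]=np.nan; return W
E
python3 - <<'E'
from h import *
for n in('top','side'):
    c=cam(n); save(c,n+'0.png'); print(n,c['C'],c['R'][2],c['fx'])
s=read_state(); print(s['t'],s['tool_pos'],s['orientation'],s['opening'],tips_ahead)
E
```

```text
top [ 0.47530786 -0.00677534  0.93617945] [ 0.06257994 -0.00949879 -0.99799475] 466.79008365733966
side [0.34771819 0.5859245  0.47850159] [ 0.24289499 -0.7830982  -0.5725026 ] 497.9791775105091
0.1 [ 0.2211995  -0.55720082  0.22870533] [-3.08409759e+00 -5.89575622e-01  2.56665260e-04] 0.09313813370820284 0.011
```

View pics/top0.png

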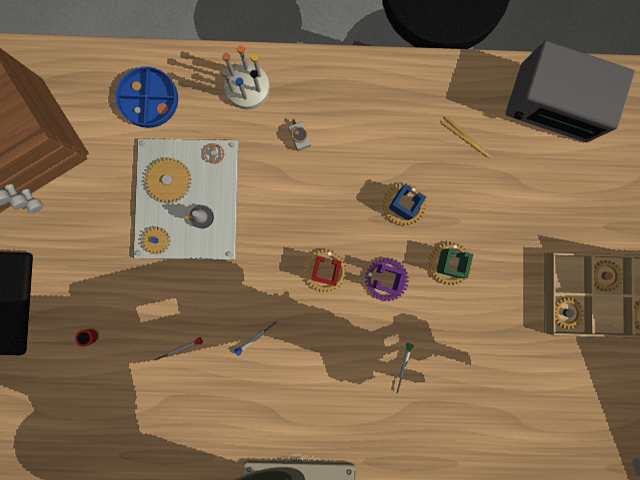

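View pics/side0.png

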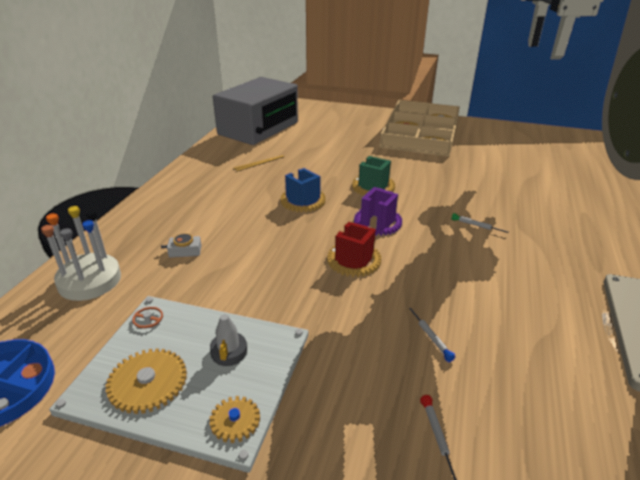

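Top view: red hub at (325,268), with the purple look-alike at (386,280), blue at (405,203) and green at (452,263). Other red things are the pot at (87,338) and the small red ring wheel on the plate at (213,153). The bare arbor is at (200,216), with its key to the left. By the description I choose the hub at (325,268). Next I measure it and check it in a close crop.

```bash
python3 - <<'E'
from h import *
c=cam('top'); W=cloud(c); f=c['frame']
a=cv2.resize(f[232:304,280:352],(400,400),interpolation=cv2.INTER_CUBIC); b=cv2.resize(f[185:245,165:225],(400,400),interpolation=cv2.INTER_CUBIC)
cv2.imwrite('pics/crop.png',np.hstack([a,b])[:,:,::-1])
hsv=cv2.cvtColor(f,cv2.COLOR_RGB2HSV); H,S,V=[hsv[...,i].astype(int) for i in range(3)]
print('plane',ray(c,325,268,.0),ray(c,200,216,.07))
box=lambda u0,u1,v0,v1:np.array([[u0<=u<=u1 and v0<=v<=v1 for u in range(640)] for v in range(480)])
# red hub top: depth near 54mm
m=box(290,360,240,300)&((H<8)|(H>172))&(S>120)
print('red z',np.nanpercentile(W[m][:,2],[5,50,90,99]))
mt=m&(W[...,2]>.046); P=W[mt][:,:2]; r=cv2.minAreaRect(P.astype(np.float32)*1000); print('hub top',mt.sum(),r)
mb=box(285,365,235,305)&(H>12)&(H<30)&(S>100)&(W[...,2]>.004)&(W[...,2]<.014)
P=W[mb][:,:2]; print('rim',mb.sum(),cv2.minEnclosingCircle(P.astype(np.float32)*1000))
mw=box(285,365,235,305)&(S<60)&(V>150); print('white',np.argwhere(mw)[:,::-1].mean(0) if mw.any() else 0,W[mw].mean(0) if mw.any() else 0)
# arbor
my=box(175,225,195,240)&(H>18)&(H<35)&(S>110)
print('key',my.sum(),np.argwhere(my)[:,::-1].mean(0),W[my])
d=box(175,225,195,240)
for lo,hi in((.018,.032),(.05,.062),(.064,.08)):
    q=d&(W[...,2]>lo)&(W[...,2]<hi); 
    if q.any(): P=W[q][:,:2]; print(lo,q.sum(),P.mean(0),cv2.minEnclosingCircle(P.astype(np.float32)*1000))
E
```

```text
plane [ 0.48416435 -0.0378265   0.        ] [0.57320313 0.19978518 0.07      ]
red z [0.0203543  0.05370864 0.0557098  0.05731988]
hub top 311 ((479.7312927246094, -38.077762603759766), (47.4318962097168, 47.54857635498047), 78.7762680053711)
rim 499 ((484.53717041015625, -32.060447692871094), 96.03588104248047)
white [329.2 253.2] [ 0.5137187  -0.0450719   0.00850386]
key 29 [187.13793103 215.27586207] [[0.61802168 0.25626583 0.014772  ]
 [0.61322475 0.25872198 0.01927935]
 [0.60735687 0.26280398 0.01779059]
 [0.57783187 0.22803229 0.04038424]
 [0.5767331  0.22348574 0.05049659]
 [0.57488479 0.23373371 0.04732232]
 [0.57494825 0.23184298 0.04728015]
 [0.57471235 0.22924118 0.04990712]
 [0.57503451 0.22796491 0.04755844]
 [0.57487985 0.22556516 0.04945875]
 [0.57535581 0.22463263 0.04574427]
 [0.5731551  0.2341059  0.04561466]
 [0.57277346 0.23112542 0.04962087]
 [0.57322186 0.2301719  0.04607675]
 [0.57329165 0.22829369 0.04597662]
 [0.57346025 0.22664989 0.04497952]
 [0.57377326 0.22534185 0.04267321]
 [0.57378746 0.22332496 0.04307948]
 [0.57149522 0.23261326 0.04374171]
 [0.57196719 0.23172325 0.03991125]
 [0.57178357 0.22921188 0.04216073]
 [0.5718048  0.22720748 0.04251034]
 [0.57234727 0.2264574  0.03803514]
 [0.57242379 0.22457664 0.03787544]
 [0.57066459 0.23321837 0.03395261]
 [0.57142364 0.23303376 0.02733749]
 [0.57123227 0.23046799 0.02971196]
 [0.57153563 0.22912586 0.02741127]
 [0.5716856  0.22740037 0.02656112]]
0.018 280 [0.57960764 0.20915178] ((592.8690185546875, 226.28045654296875), 44.6903190612793)
0.05 75 [0.57722265 0.20674369] ((578.162109375, 210.18077087402344), 13.381584167480469)
0.064 53 [0.57827367 0.20837932] ((579.0613403320312, 208.99072265625), 8.127436637878418)
```

View pics/crop.png

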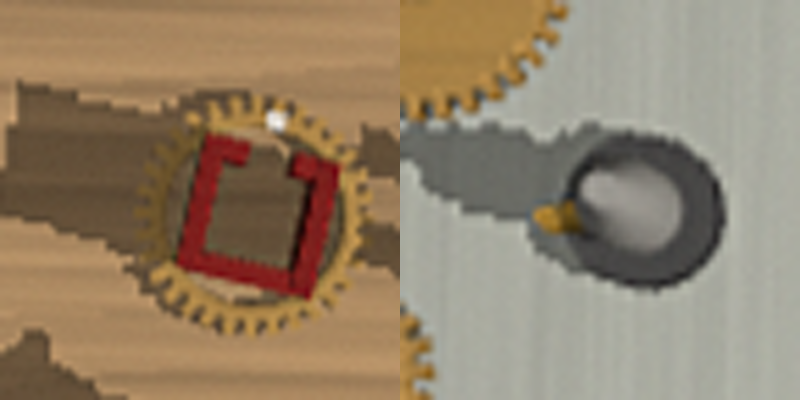

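The crop confirms it: red hub, slot at the top side by the white mark at crop (275,120). The arbor's key points left at crop (555,217). Now I refine the arbor from both views and work out the first move.

```bash
python3 - <<'E'
from h import *
c=cam('top'); s=cam('side'); f=c['frame']
g=f.max(2).astype(int)
print('flange c',ray(c,201.7,216.5,.026))
m=np.zeros(g.shape,np.uint8); m[195:240,175:230]=(g[195:240,175:230]<85); 
n,l,st,ce=cv2.connectedComponentsWithStats(m); k=1+st[1:,4].argmax(); q=(l==k).astype(np.uint8)
ct=max(cv2.findContours(q,0,1)[0],key=len); h=cv2.convexHull(ct)[:,0]
P=np.array([ray(c,u,v,.026)[:2] for u,v in h])
A=np.c_[2*P,np.ones(len(P))]; x=np.linalg.lstsq(A,(P**2).sum(1),rcond=None)[0]; print('circle',st[k],x[:2],np.sqrt(x[2]+x[:2]@x[:2]))
hsv=cv2.cvtColor(s['frame'],cv2.COLOR_RGB2HSV).astype(int); H,S,V=[hsv[...,i] for i in range(3)]
y=np.zeros(H.shape,bool); y[325:370,205:250]=((H>15)&(H<38)&(S>110))[325:370,205:250]
p=np.argwhere(y)[:,::-1]; print('key side',len(p),p.mean(0),p.min(0),p.max(0)); W=cloud(s)[y]; print(np.nanmedian(W,0)); 
top=p[p[:,1]<=p[:,1].min()+1].mean(0); print('keytop',top,ray(s,*top,.048))
bot=p[p[:,1]>=p[:,1].max()-1].mean(0); print('keybot',bot,ray(s,*bot,.026))
cv2.imwrite('pics/scrop.png',cv2.resize(s['frame'][300:375,190:265],(500,500),interpolation=cv2.INTER_CUBIC)[:,:,::-1])
E
```

```text
flange c [0.57729613 0.20692069 0.026     ]
circle [189 205  25  23 275] [0.57748089 0.20841713] 0.0229998760356349
key side 132 [222.95454545 350.87121212] [219 340] [227 360]
[0.57332378 0.23068327 0.03743133]
keytop [223.   340.75] [0.57532302 0.22397609 0.048     ]
keybot [222.75 359.25] [0.57392356 0.23266731 0.026     ]
```

View pics/scrop.png

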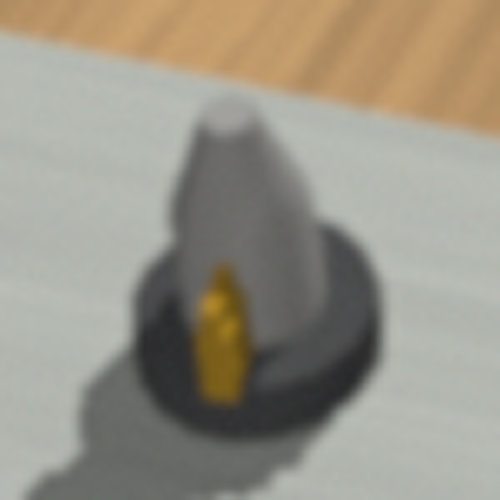

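Request:
move_arm([
  [0, 0, 1, 0, 0, 0, 93],
  [0, 0, 1, 0, 0, 0, 93],
  [0, 0, 1, 0, 0, 0, 93],
  [0, 0, 1, 0, 0, 0, 93],
  [0, 0, 1, 0, 0, 0, 93],
  [0, 0, 0.5, 0, 0, 0, 93],
  [0, 0, 0, 0, 0, 0, 93],
  [0, 0, 0, 0, 0, 0, 93],
  [0, 0, 0, 0, 0, 0, 93],
  [0, 0, 0, 0, 0, 0, 93],
])

```text
t: 1.25
tool_pos: [0.2213, -0.5577, 0.2296]
orientation: [-3.126, 0.309, 0.0]
force: [-0.1, 0.1, -0.2]
opening: 0.0934
gripper_force: 0.0
```

The side crop shows the key centred at about crop (222,345), towards the camera. The arbor axis is at (0.5775, 0.2084) and the key heading is about 99°. The wheel's slot heading is about −11.3°, so it needs a turn of about 110°. Now I travel over the red wheel.

Request:
move_arm([
  [0, 0, 0, 0.27, -1, 0, 76],
  [0, 0, 0, 0.27, -1, 0, 76],
  [0, 0, 0, 0.27, -1, 0, 76],
  [0, 0, 0, 0.27, -1, 0, 76],
  [0, 0, 0, 0.27, -1, 0, 76],
  [0, 0, 0, 0.27, -1, 0, 76],
  [0, 0, 0, 0.27, -1, 0, 76],
  [0, 0, 0, 0.27, -1, 0, 76],
  [0, 0, 0, 0.27, -1, 0, 76],
  [0, 0, 0, 0.27, -1, 0, 76],
])

```text
t: 2.25
tool_pos: [0.3371, -0.3249, 0.2298]
orientation: [3.126, -0.31, 0.0]
force: [0.6, -0.0, -0.5]
opening: 0.0761
gripper_force: 0.0
```

Request:
move_arm([
  [0, 0, 0, 0.27, -1, 0, 76],
  [0, 0, 0, 0.27, -1, 0, 76],
  [0, 0, 0, 0.27, -1, 0, 76],
  [0, 0, 0, 0.27, -1, 0, 76],
  [0, 0, 0, 0.27, -1, 0, 76],
  [0, 0, 0, 0.27, -1, 0, 76],
  [0, 0, 0, 0.27, -1, 0, 76],
  [0, 0, 0, 0.27, -1, 0, 76],
  [0, 0, 0, 0.27, -1, 0, 76],
  [0, 0, 0, 0.27, -1, 0, 76],
])

```text
t: 3.25
tool_pos: [0.4526, -0.093, 0.2298]
orientation: [3.126, -0.31, 0.001]
force: [0.6, -0.4, -0.7]
opening: 0.076
gripper_force: 0.0
```

Request:
move_arm([
  [0, 0, 0, 0.22, -0.8, 0, 76],
  [0, 0, 0, 0.22, -0.8, 0, 76],
  [0, 0, 0, 0.22, -0.8, 0, 76],
  [0, 0, 0, 0, 0, 1, 76],
  [0, 0, 0, 0, 0, 1, 76],
  [0, 0, 0, 0, 0, 1, 76],
  [0, 0, 0, 0, 0, 1, 76],
  [0, 0, 0, 0, 0, 0, 76],
  [0, 0, 0, 0, 0, 0, 76],
  [0, 0, 0, 0, 0, 0, 76],
])

```text
t: 4.25
tool_pos: [0.4812, -0.0387, 0.1314]
orientation: [3.126, -0.311, 0.004]
force: [-0.3, -0.4, 0.4]
opening: 0.076
gripper_force: 0.0
```

```bash
python3 - <<'E'
from h import *
for n in('top','side'):
    c=cam(n); save(c,n+'1.png')
s=read_state(); print(s['t'],s['tool_pos'],s['orientation'],s['opening'],s['q'])
c=cam('side'); 
cv2.imwrite('pics/s1.png',np.hstack([cv2.resize(c['frame'][100:300,260:460],(400,400)),cv2.resize(cam('top')['frame'][170:340,240:410],(400,400))])[:,:,::-1])
E
```

```text
4.35 [ 0.4813144  -0.03872094  0.13148637] [ 3.12593955 -0.3107026   0.00460409] 0.07585821041400824 [-1.86515892e-01 -1.23893666e-01  1.92523969e+00  1.06921112e-05
  1.33730501e+00  1.58241709e+00]
```

View pics/s1.png

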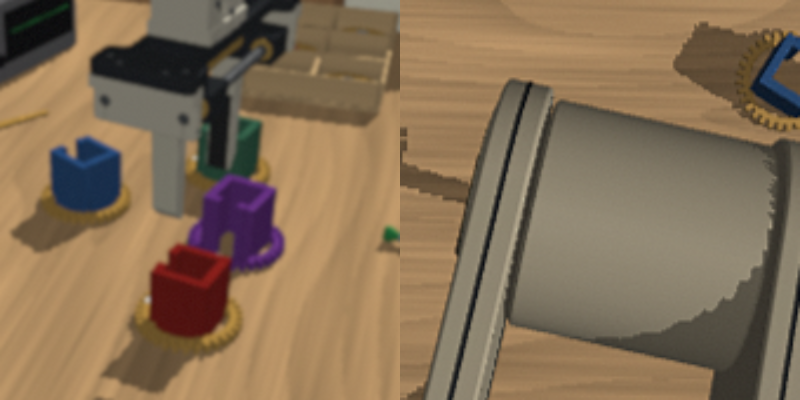

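The crop shows the gripper above the wheels. Its near fingertip is at side pixel (345,207) and the far one at (371,185). Red stands free below at about (355,245). I check the alignment by projecting the TCP and the tips.

```bash
python3 - <<'E'
from h import *
c=cam('side'); s=read_state(); R=cv2.Rodrigues(np.array(s['orientation']))[0]; p=np.array(s['tool_pos'])
K=np.array([[c['fx'],0,c['cx']],[0,c['fy'],c['cy']],[0,0,1.]])
pr=lambda X:cv2.projectPoints(np.array([X],float),np.array(c['rvec'],float),np.array(c['tvec'],float),K,None)[0].ravel()
for y in(-.038,.038): print('tip',pr(p+R@[0,y,.011]))
W=cloud(c); f=c['frame']; H,S,V=[cv2.cvtColor(f,cv2.COLOR_RGB2HSV)[...,i].astype(int) for i in range(3)]
m=np.zeros(H.shape,bool); m[210:275,325:385]=(((H<8)|(H>172))&(S>120))[210:275,325:385]
t=m&(W[...,2]>.049); print(t.sum(),cv2.minAreaRect(W[t][:,:2].astype(np.float32)*1000))
u=np.argwhere(m)[:,::-1]; print(u.min(0),u.max(0))
print('hub corners proj',[pr([.4797+24e-3*(a*np.cos(-.197)-b*np.sin(-.197)),-.0381+24e-3*(a*np.sin(-.197)+b*np.cos(-.197)),.054]).round(1) for a,b in((1,1),(1,-1),(-1,-1),(-1,1))])
print([ (k,u[i]) for k,i in (('left',u[:,0].argmin()),('right',u[:,0].argmax()),('top',u[:,1].argmin()))])
E
```

```text
tip [345.56404524 206.00199389]
tip [367.60691822 183.47990925]
387 ((479.397705078125, -38.891944885253906), (51.15667724609375, 48.465335845947266), 79.66905975341797)
[336 222] [374 267]
hub corners proj [array([334.5, 235.5]), array([348.2, 220.6]), array([376.1, 228.6]), array([363.4, 244.3])]
[('left', array([336, 235])), ('right', array([374, 228])), ('top', array([348, 222]))]
```

The two views agree: centre (0.4797, −0.0385), and the TCP is 1.6 mm off along x. I descend and grip.

Request:
move_arm([
  [0, 0, 0, -0.06, 0, 0.75, 76],
  [0, 0, 0, 0, 0, 0.75, 76],
  [0, 0, 0, 0, 0, 0.75, 76],
  [0, 0, 0, 0, 0, 0.75, 76],
  [0, 0, 0, 0, 0, 0.75, 76],
  [0, 0, 0, 0, 0, 0.5, 76],
  [0, 0, 0, 0, 0, 0, 76],
  [0, 0, 0, 0, 0, 0, 40],
  [0, 0, 0, 0, 0, 0, 40],
  [0, 0, 0, 0, 0, 0, 40],
], force=25)

```text
t: 5.5
tool_pos: [0.4796, -0.0384, 0.0245]
orientation: [3.126, -0.311, 0.003]
force: [-0.3, -0.7, 0.1]
opening: 0.0565
gripper_force: 0.0
```

Request:
move_arm([
  [0, 0, 0, 0, 0, 0, 40],
  [0, 0, 0, 0, 0, 0, 40],
  [0, 0, 0, 0, 0, 0, 40],
  [0, 0, 0, 0, 0, -0.2, 40],
  [0, 0, 0, 0, 0, -0.6, 40],
  [0, 0, 0, 0, 0, -1, 40],
  [0, 0, 0, 0, 0, -1, 40],
  [0, 0, 0, 0, 0, -1, 40],
  [0, 0, 0, 0, 0, -1, 40],
  [0, 0, 0, 0, 0, 0, 40],
])

```text
t: 6.5
tool_pos: [0.4809, -0.0385, 0.147]
orientation: [3.126, -0.311, 0.01]
force: [0.1, -0.1, -2.2]
opening: 0.0481
gripper_force: 25.0
```

Gripped at 48.1 mm, and the wheel's weight shows in the force reading. Next I turn it by +110° about world z, which is −18.3 units about tool z.

Request:
move_arm([
  [0, 0, -0.5, 0, 0, 0, 40],
  [0, 0, -1, 0, 0, 0, 40],
  [0, 0, -1, 0, 0, 0, 40],
  [0, 0, -1, 0, 0, 0, 40],
  [0, 0, -1, 0, 0, 0, 40],
  [0, 0, -1, 0, 0, 0, 40],
  [0, 0, -1, 0, 0, 0, 40],
  [0, 0, -1, 0, 0, 0, 40],
  [0, 0, -1, 0, 0, 0, 40],
  [0, 0, -1, 0, 0, 0, 40],
])

```text
t: 7.5
tool_pos: [0.4776, -0.0379, 0.1412]
orientation: [-2.892, -1.224, 0.003]
force: [-1.1, -0.4, -2.6]
opening: 0.048
gripper_force: 25.0
```

Request:
move_arm([
  [0, 0, -1, 0, 0, 0, 40],
  [0, 0, -1, 0, 0, 0, 40],
  [0, 0, -1, 0, 0, 0, 40],
  [0, 0, -1, 0, 0, 0, 40],
  [0, 0, -1, 0, 0, 0, 40],
  [0, 0, -1, 0, 0, 0, 40],
  [0, 0, -1, 0, 0, 0, 40],
  [0, 0, -1, 0, 0, 0, 40],
  [0, 0, -0.8, 0, 0, 0, 40],
  [0, 0, 0, 0, 0, 0, 40],
])

```text
t: 8.5
tool_pos: [0.4776, -0.038, 0.1415]
orientation: [-2.049, -2.379, 0.002]
force: [-0.3, -0.2, -3.1]
opening: 0.048
gripper_force: 25.0
```

```bash
cat > go.py <<'E'
from h import *
import sys
def go(x,y,z):
    s=read_state(); R=cv2.Rodrigues(np.array(s['orientation']))[0]; p=np.array(s['tool_pos'])
    print('t',s['t'],'p',p,'yaw',np.degrees(np.arctan2(R[1,0],R[0,0])),'zaxis',R[:,2].round(4),'open',s['opening'],'F',s['force'])
    print('units',(R.T@(np.array([x,y,z])-p)/.025).round(2))
go(*map(float,sys.argv[1:]))
E
python3 go.py .5775 .2084 .147
```

```text
t 8.5 p [ 0.47759938 -0.03796489  0.14145475] yaw 98.52034737474229 zaxis [-2.6e-03  5.0e-04 -1.0e+00] open 0.04802367678259438 F [-0.31566297 -0.24022149 -3.1275865 ]
units [ 9.15  5.41 -0.23]
```

Request:
move_arm([
  [0, 0, 0, 0.5, 0.3, -0.1, 40],
  [0, 0, 0, 0.96, 0.57, -0.1, 40],
  [0, 0, 0, 0.96, 0.57, 0, 40],
  [0, 0, 0, 0.96, 0.57, 0, 40],
  [0, 0, 0, 0.96, 0.57, 0, 40],
  [0, 0, 0, 0.96, 0.57, 0, 40],
  [0, 0, 0, 0.96, 0.57, 0, 40],
  [0, 0, 0, 0.96, 0.57, 0, 40],
  [0, 0, 0, 0.96, 0.57, 0, 40],
  [0, 0, 0, 0.97, 0.55, 0, 40],
])

```text
t: 9.5
tool_pos: [0.5788, 0.21, 0.1475]
orientation: [-2.054, -2.376, 0.001]
force: [1.2, 0.0, -1.5]
opening: 0.0477
gripper_force: 25.0
```

Request:
move_arm([
  [0, 0, 0, 0, 0, 0, 40],
  [0, 0, 0, 0, 0, 0, 40],
  [0, 0, 0, 0, 0, 0, 40],
  [0, 0, 0, 0, 0, 0, 40],
  [0, 0, 0, 0, 0, 0, 40],
  [0, 0, 0, 0, 0, 0, 40],
  [0, 0, 0, 0, 0, 0, 40],
  [0, 0, 0, 0, 0, 0, 40],
  [0, 0, 0, 0, 0, 0, 40],
  [0, 0, 0, 0, 0, 0, 40],
])

```text
t: 10.5
tool_pos: [0.5788, 0.208, 0.1484]
orientation: [-2.052, -2.379, -0.0]
force: [0.6, -0.6, -2.0]
opening: 0.0476
gripper_force: 25.0
```

```bash
python3 go.py .5775 .2084 .110; python3 - <<'E'
from h import *
c=cam('side'); cv2.imwrite('pics/s2.png',cv2.resize(c['frame'][230:400,130:330],(800,600) if 0 else (700,595),interpolation=cv2.INTER_CUBIC)[:,:,::-1]); 
W=cloud(c); H,S,V=[cv2.cvtColor(c['frame'],cv2.COLOR_RGB2HSV)[...,i].astype(int) for i in range(3)]
m=np.zeros(H.shape,bool); m[200:420,130:330]=((((H<8)|(H>172))&(S>130)))[200:420,130:330]
P=W[m]; print(m.sum(),np.nanpercentile(P,[2,50,98],axis=0))
E
```

```text
t 10.5 p [0.57884543 0.20796767 0.14838817] yaw 98.44294986407954 zaxis [ 0.  0. -1.] open 0.04759276450964161 F [ 0.60627514 -0.60431079 -1.960611  ]
units [ 0.02 -0.05  1.54]
2577 [[0.55061773 0.1907441  0.12952185]
 [0.58318416 0.2262937  0.16286733]
 [0.59958587 0.23747406 0.17774178]]
```

View pics/s2.png

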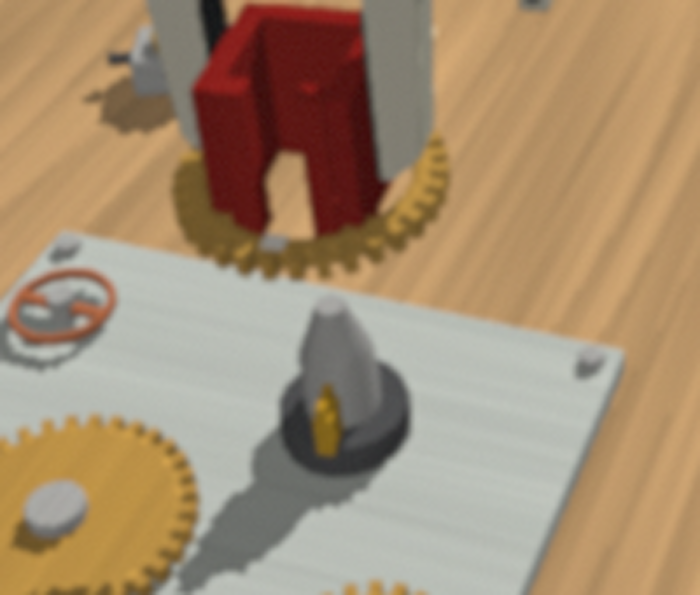

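The crop shows the wheel above the arbor, level, with its slot and grey mark at crop (272,243) and the key at (325,425), both towards the camera. I compare the mark and key headings numerically.

```bash
python3 - <<'E'
from h import *
c=cam('side'); s=read_state(); p=np.array(s['tool_pos'])
f=c['frame'].astype(int); sub=f[290:308,195:222]; m=(sub.max(2)-sub.min(2)<35)&(sub.max(2)>110)
n,l,st,ce=cv2.connectedComponentsWithStats(m.astype(np.uint8)); print(st[1:],ce[1:])
u=np.array([207.7,299.4]); M=ray(c,*u,p[2]-.017); d=M[:2]-p[:2]; print('mark',M,np.hypot(*d),np.degrees(np.arctan2(d[1],d[0])))
# rim brass circle of wheel: outline at z
H,S,V=[cv2.cvtColor(c['frame'],cv2.COLOR_RGB2HSV)[...,i].astype(int) for i in range(3)]
b=np.zeros(H.shape,bool); b[265:312,178:262]=((H>12)&(H<30)&(S>125))[265:312,178:262]
W=cloud(c); z=p[2]-.017; b&=(abs(W[...,2]-z)<.012); q=cv2.convexHull(np.argwhere(b)[:,::-1].astype(np.int32))[:,0]
lo=q[q[:,1]>270]; P=np.array([ray(c,*x,z)[:2] for x in lo]); r,_=None,None
from scipy.optimize import least_squares
o=least_squares(lambda k:np.hypot(*(P-k).T)-.042,p[:2],loss='soft_l1',f_scale=.001); print('wheel c',o.x,len(P),abs(o.fun).mean(),'tool',p)
# shaft tip & flange from side
g=c['frame'].max(2).astype(int); D=np.zeros(g.shape,np.uint8); D[325:368,200:255]=(g[325:368,200:255]<80)
h=cv2.convexHull(max(cv2.findContours(D,0,1)[0],key=len))[:,0]; print('dark',h.min(0),h.max(0))
tip=(130+330/3.5,230+305/3.5); print('tip',tip,ray(c,*tip,.072))
E
```

```text
[[10  7  7  5 27]
 [ 0 16  3  2  5]
 [ 7 17  1  1  1]] [[12.59259259  9.03703704]
 [ 0.8        16.6       ]
 [ 7.         17.        ]]
mark [0.57264939 0.24557638 0.1313845 ] 0.03811100782734983 99.3555724931087
wheel c [0.57365698 0.21736592] 23 0.0010847688383243833 tool [0.57884475 0.20797231 0.1483845 ]
dark [210 343] [245 365]
tip (224.28571428571428, 317.1428571428571) [0.57797943 0.20954542 0.072     ]
```

```bash
python3 - <<'E'
from h import *
c=cam('side'); s=read_state(); p=np.array(s['tool_pos']); R=cv2.Rodrigues(np.array(s['orientation']))[0]
for n,(a,b),z in(('front left top',(196,90),.029),('back left top',(248,6),.029),('front left bottom',(212,218),-.017),('slot left bottom',(268,234),-.017),('slot right bottom',(317,238),-.017),('mark',(272,243),-.017)):
    X=ray(c,130+a/3.5,230+b/3.5,p[2]+z); print(n,(R.T@(X-p)*1000).round(1))
W=cloud(c); H,S,V=[cv2.cvtColor(c['frame'],cv2.COLOR_RGB2HSV)[...,i].astype(int) for i in range(3)]
m=np.zeros(H.shape,bool); m[230:300,180:245]=((((H<8)|(H>172))&(S>130)))[230:300,180:245]
L=(W[m]-p)@R*1000; k=(L[:,2]>-20)&(L[:,2]<10)&(L[:,0]>15); print('front face x',k.sum(),np.percentile(L[k,0],[10,50,90]))
E
```

```text
front left top [ 26.7  20.4 -29. ]
back left top [-17.6  20.6 -29. ]
front left bottom [30.  21.2 17. ]
slot left bottom [34.4  2.  17. ]
slot right bottom [ 33.8 -13.1  17. ]
mark [38.1 -0.6 17. ]
front face x 787 [21.77836429 26.40098657 27.43153576]
```

The side view puts the wheel about 3 mm off from the top-view arbor estimate, which is within calibration error. The cone gives 6 mm or more of clearance at first, so I lower part way and compare from close by.

Request:
move_arm([
  [0, 0, 0, 0, 0, 0.5, 40],
  [0, 0, 0, 0, 0, 0.5, 40],
  [0, 0, 0, 0, 0, 0.5, 40],
  [0, 0, 0, 0, 0, 0.5, 40],
  [0, 0, 0, 0, 0, 0.4, 40],
  [0, 0, 0, 0, 0, 0, 40],
  [0, 0, 0, 0, 0, 0, 40],
  [0, 0, 0, 0, 0, 0, 40],
  [0, 0, 0, 0, 0, 0, 40],
  [0, 0, 0, 0, 0, 0, 40],
])

```text
t: 11.65
tool_pos: [0.5793, 0.2081, 0.0891]
orientation: [2.051, 2.379, 0.002]
force: [-0.1, 0.2, -1.6]
opening: 0.0481
gripper_force: 25.0
```

```bash
python3 go.py .5775 .2084 .055; python3 - <<'E'
from h import *
a=cam('side')['frame'][275:375,170:290]; b=cam('top')['frame'][165:265,150:270]
cv2.imwrite('pics/s3.png',np.vstack([cv2.resize(x,(360,300),interpolation=cv2.INTER_CUBIC) for x in()] or [np.hstack([cv2.resize(a,(500,417),interpolation=cv2.INTER_CUBIC),cv2.resize(b,(300,417))])])[:,:,::-1])
E
```

```text
t 11.65 p [0.57930669 0.20810051 0.0891339 ] yaw 98.44819082438397 zaxis [ 1.2e-03  3.0e-04 -1.0e+00] open 0.04807611978640967 F [-0.05137552  0.16251217 -1.60957986]
units [ 0.02 -0.07  1.37]
```

View pics/s3.png

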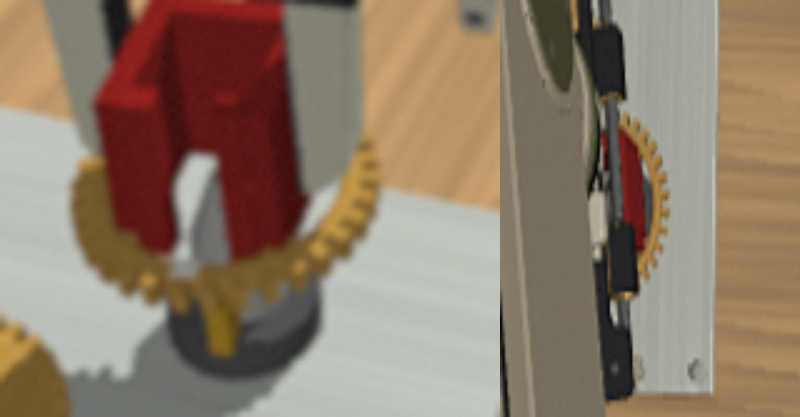

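Top view is mostly occluded. In the side crop the slot mouth spans (172,250) to (235,255) just above the rim, the mark is at (185,268), and the key's foot is at (222,355). The shaft tip shows inside the bore. I compare these within this same view.

```bash
python3 - <<'E'
from h import *
c=cam('side'); s=read_state(); p=np.array(s['tool_pos']); R=cv2.Rodrigues(np.array(s['orientation']))[0]
L=lambda u,v,z:(R.T@(ray(c,u,v,z)-p)*1000).round(1)
zt=p[2]-.017; k=4.1667
for n,a,b,z in(('slotL',174,250,zt),('slotR',233,255,zt),('mark',185,268,zt),('front left top',98,105,p[2]+.029),('back left top',152,5,p[2]+.029),('front slot R top',222,102,p[2]+.029),('keyfootL',207,353,.026),('keyfootR',236,357,.026),('key foot',222,355,.026)):
    print(n,L(170+a/k,275+b/k,z))
# brass rim lower arc vs circle
f=c['frame']; H,S,V=[cv2.cvtColor(f,cv2.COLOR_RGB2HSV)[...,i].astype(int) for i in range(3)]
b=((H>12)&(H<30)&(S>125)); ex=[]
for u in range(189,260,3):
    col=np.where(b[300:352,u])[0]
    if len(col): ex.append((u,300+col.max()))
P=np.array([L(u,v+.5,p[2]-.025)[:2] for u,v in ex]); print(np.c_[ex,P.round(0)][::3])
from scipy.optimize import least_squares
o=least_squares(lambda q:np.hypot(*(P-q).T)-42,[0,0],loss='soft_l1'); print('wheel centre in tool mm',o.x,abs(o.fun).mean())
# flange: dark lower outline at z .026-? & tip
print('flange ctr earlier(side tip)',(R.T@(np.array([.578,.2095,0])-p)*1000)[:2],'top cam',(R.T@(np.array([.5775,.2084,0])-p)*1000)[:2])
E
```

```text
slotL [31.5  4.4 17. ]
slotR [ 30.7 -11.9  17. ]
mark [37.4 -0.7 17. ]
front left top [ 27.3  20.7 -29. ]
back left top [-14.6  20.7 -29. ]
front slot R top [ 21.  -10.7 -29. ]
keyfootL [26.4  1.9 62.7]
keyfootR [26.6 -6.7 62.7]
key foot [26.5 -2.5 62.7]
[[189. 330.  21.  36.]
 [198. 341.  36.  20.]
 [207. 346.  42.   7.]
 [216. 345.  39.  -2.]
 [225. 351.  46. -15.]
 [234. 346.  37. -22.]
 [243. 343.  31. -31.]
 [252. 335.  18. -38.]]
wheel centre in tool mm [0.24121853 0.62620437] 2.045041721114062
flange ctr earlier(side tip) [ 1.63163644 -0.84050103] top cam [ 0.61701239 -1.49665487]
```

In this view the slot centre is at y −3.7 mm and the key is at −2.5 mm, well inside the ±5 mm play. The shaft centring is within about 2 mm. I go down gently.

Request:
move_arm([
  [0, 0, 0, 0, 0, 0.2, 40],
  [0, 0, 0, 0, 0, 0.2, 40],
  [0, 0, 0, 0, 0, 0.15, 40],
  [0, 0, 0, 0, 0, 0.15, 40],
  [0, 0, 0, 0, 0, 0.1, 40],
  [0, 0, 0, 0, 0, 0.1, 40],
  [0, 0, 0, 0, 0, 0.1, 40],
  [0, 0, 0, 0, 0, 0, 40],
  [0, 0, 0, 0, 0, 0, 40],
  [0, 0, 0, 0, 0, 0, 40],
])

```text
t: 12.8
tool_pos: [0.579, 0.208, 0.0636]
orientation: [2.052, 2.379, 0.001]
force: [1.0, 0.1, -2.0]
opening: 0.048
gripper_force: 25.0
```

No contact force, and the underside is already below the top of the key. I continue to the seat.

Request:
move_arm([
  [0, 0, 0, 0, 0, 0.1, 40],
  [0, 0, 0, 0, 0, 0.1, 40],
  [0, 0, 0, 0, 0, 0.1, 40],
  [0, 0, 0, 0, 0, 0.1, 40],
  [0, 0, 0, 0, 0, 0.06, 40],
  [0, 0, 0, 0, 0, 0.04, 40],
  [0, 0, 0, 0, 0, 0, 40],
  [0, 0, 0, 0, 0, 0, 40],
  [0, 0, 0, 0, 0, 0, 40],
  [0, 0, 0, 0, 0, 0, 40],
])

```text
t: 13.8
tool_pos: [0.5789, 0.208, 0.051]
orientation: [2.052, 2.379, 0.0]
force: [-0.8, 0.5, -3.1]
opening: 0.0478
gripper_force: 25.0
```

Request:
move_arm([
  [0, 0, 0, 0, 0, 0.03, 40],
  [0, 0, 0, 0, 0, 0, 40],
  [0, 0, 0, 0, 0, 0, 40],
  [0, 0, 0, 0, 0, 0, 52],
  [0, 0, 0, 0, 0, 0, 60],
  [0, 0, 0, 0, 0, 0, 68],
  [0, 0, 0, 0, 0, 0, 72],
  [0, 0, 0, 0, 0, 0, 72],
  [0, 0, 0, 0, 0, 0, 72],
  [0, 0, 0, 0, 0, 0, 72],
])

```text
t: 14.8
tool_pos: [0.5788, 0.208, 0.0501]
orientation: [2.052, 2.379, 0.0]
force: [-0.2, -1.0, -0.4]
opening: 0.0717
gripper_force: 0.0
```

Request:
move_arm([
  [0, 0, 0, 0, 0, -0.2, 72],
  [0, 0, 0, 0, 0, -0.5, 72],
  [0, 0, 0, 0, 0, -1, 72],
  [0, 0, 0, 0, 0, -1, 72],
  [0, 0, 0, 0, 0, -1, 72],
  [0, 0, 0, 0, 0, -1, 72],
  [0, 0, 0, 0, 0, -1, 72],
  [0, 0, 0, 0, 0, -1, 72],
  [0, 0, 0, -1, 0, 0, 72],
  [0, 0, 0, -1, 0, 0, 72],
])

```text
t: 15.8
tool_pos: [0.5871, 0.1587, 0.2207]
orientation: [2.048, 2.379, 0.005]
force: [0.3, 0.4, -0.3]
opening: 0.0718
gripper_force: 0.0
```

```bash
python3 - <<'E'
from h import *
c=cam('side'); a=c['frame'][255:375,150:300]
W=cloud(c); H,S,V=[cv2.cvtColor(c['frame'],cv2.COLOR_RGB2HSV)[...,i].astype(int) for i in range(3)]
m=np.zeros(H.shape,bool); m[255:375,175:280]=((((H<8)|(H>172))&(S>130)))[255:375,175:280]
print('hub top z (want .080)',np.nanpercentile(W[m][:,2],[50,90,97]),m.sum())
b=cam('top')['frame'][165:265,140:265]
cv2.imwrite('pics/s4.png',np.hstack([cv2.resize(x,(400,320),interpolation=cv2.INTER_CUBIC) for x in(a,b)])[:,:,::-1]); print(read_state()['t'])
E
```

```text
hub top z (want .080) [0.06807817 0.0791205  0.07965375] 2113
15.9
```

View pics/s4.png

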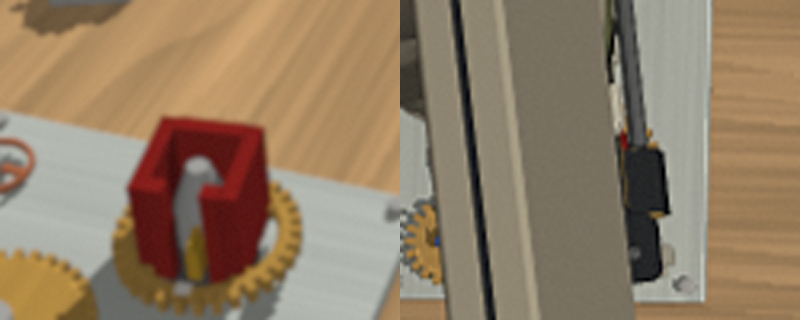

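The wheel sits level on the arbor, with the key in its slot at crop (197,255), the shaft in the bore, and the hub top at about 0.080 m as wanted. The gripper is clear of it.

```bash
python3 -c "
from plant import *
print(close_job())"
```

```text
the job is handed in; nothing more can be done
None
```

The red-hub wheel sits fully home on the arbor with the key in its slot; the blue, green and purple wheels were left alone, and I handed the job in at about 16 s.

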